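Rack the line spools by size beside the winder

ROBOT

A 6-joint arm with a two-finger parallel gripper is mounted at the origin on the work surface. World frame = base frame: x ahead of the robot, y to its left, z up, the work surface at z = 0. Lengths are in m, angles in rad, forces in N, time in s.
With the tool pointing down it reaches from about 0.275 to 0.825 m from the base axis. Payload 5.2 kg.
Tool frame: the origin (TCP) lies midway between the tips of the shut fingers; the grasp point (between the pads) lies 19 mm behind it; z points along the fingers, y is the line along which they close (so a half turn about z gives the same grasp; the last joint's range is limited). The gripper opens to 93 mm and grips with 3 to 60 N. Pads are 15 mm wide; open, the fingers measure 128 mm over their backs; the gripper's body (75 mm by 188 mm) begins 65 mm behind the grasp point.
Start: joints at [-1.527, 0.259, 1.535, -0, 1.348, -0.203], TCP at [0.134, -0.533, 0.219] pointing down, gripper open.
Joint ranges: [-3.14, 3.14], [-0.91, 2.08], [0.19, 2.58], [-1.22, 4.36], [0.22, 2.71], [-3.12, 3.12]. Speed limits (rad/s): [2.57, 2.57, 3.14, 3.14, 3.14, 3.14].

INTERFACE

Orientations are given as a unit quaternion [w, x, y, z].
In Python, from plant import bot, optics gives the robot as it stands.
- The arm moves only by the tool arm_command, never from a script. Its argument "moves" is a list of rows, each a list of 2 entries, a list of its own where there are three numbers: the shift along the world's x, y, z scaled (see below), then the turn about the world's z scaled (see below). A call has exactly 8 rows; each row shifts and turns the commanded pose from where the row before left it; what a row does not reach is not made up. The controller multiplies each number of a shift by 0.03 m and each number of a turn by 6 degrees. A row lasts 1/12 s, in which the tool goes at most 41.7 mm and 7.16 degrees, less where a joint would pass 70% of its speed; a pose out of reach is approached as far as the arm can. A call with a number of a shift or a turn outside -1 to 1 is refused whole. A call with a gripper value outside its range is refused whole. "jaw" is the closure, from 0 (fully open) to 1 (shut), set as the call begins (left out, the last holds). The fingers move at their own pace and stop on an object; "squeeze" is the grip in N (left out, the last holds). Time passes only in rows, so rows that do not move let the fingers close, or fill a call up. It gives the time, the measured TCP pose, the force, the opening and the grip force at its end, in the units of the state.
- bot.get_state(): the state, without advancing time (a new reading comes with each control period).
- optics.capture(name): name is "scene" or "top"; returns the picture (400x640x3 uint8, red, green, blue); there is no depth.
- optics.get_calibration(name): a dict with "mtx" (3x3 intrinsics, pixels), "distortion" ([k1, k2, p1, p2, k3] as OpenCV has them; the pictures are not rectified), "rvec" (rotation vector, rad) and "tvec" (3), from world to camera coordinates, as OpenCV has them. Camera axes: x right, y down, z forward; pixel columns grow to the right and rows downward; lengths in m; the calibration is good to about 2 mm. A picture is of the moment at which its call begins. get_calibration takes no time and is no camera call.
- bot.job_done(): hands the job in; it is judged then, once.
The state is a dict: "t": time; "joint_positions": joint angles; "qvel": joint speeds; "joint_efforts": joint torques, N m; "eef_pos": TCP position; "ee_rot": TCP orientation; "force": force on the tool from outside, world axes, zero at the start; "torque": the same for the moment, N m; "width": finger opening in m; "finger_force": force on a finger pad.
Only numpy, scipy, OpenCV 4.12 (cv2) and the standard library are available. Lean on these libraries where they do the work, as an engineer would, in place of code of your own. Each camera call takes 0.05 s, during which the arm holds its last target. There are 200 camera calls.

TASK

Put the four filled spools of fishing line that stand loose on the bench on the rack's four pins in order of size, the largest on the pin nearest the line winder and the smallest on the pin farthest from it, each one seated flat at the foot of its pin. Leave the fly reel that lies among them where it is.

Things in the scene. Friction and masses are not known exactly. Their poses are not given: they have to be found in the camera images.
- spool_a_centre (a point): smallest of the four filled fishing-line spools: black flanges of 36 mm diameter, 20 mm tall, pale line wound between them, a paper ring on top round a through bore of 22 mm. It stands flange-down on the table, axis (z) vertical. Point: its centre, half-way up (10 mm above its underside).
- spool_b_centre (a point): second smallest of the four filled fishing-line spools: black flanges of 46 mm diameter, 30 mm tall, pale line wound between them, a paper ring on top round a through bore of 22 mm. It stands flange-down on the table, axis (z) vertical. Point: its centre, half-way up (15 mm above its underside).
- spool_c_centre (a point): second largest of the four filled fishing-line spools: black flanges of 56 mm diameter, 40 mm tall, pale line wound between them, a paper ring on top round a through bore of 22 mm. It stands flange-down on the table, axis (z) vertical. Point: its centre, half-way up (20 mm above its underside).
- spool_d_centre (a point): largest of the four filled fishing-line spools: black flanges of 66 mm diameter, 50 mm tall, pale line wound between them, a paper ring on top round a through bore of 22 mm. It stands flange-down on the table, axis (z) vertical. Point: its centre, half-way up (25 mm above its underside).
- pin_1: rack pin at the robot's left (+y) end: upright aluminium pin of 6 mm diameter, tapered tip, on a black rubber disc 44 mm across and 3 mm thick (a seated spool rests on the disc). Fixed on the rack's rail, a grey metal bar 380 x 66 mm roughly along y, top 16 mm above the table; pins 78 to 98 mm apart. Origin: centre of the disc's underside, on the rail; z up. Tip 36 mm above the origin.
- pin_2: rack pin second from the left: upright aluminium pin of 6 mm diameter, tapered tip, on a black rubber disc 44 mm across and 3 mm thick (a seated spool rests on the disc). Fixed on the rack's rail, a grey metal bar 380 x 66 mm roughly along y, top 16 mm above the table; pins 78 to 98 mm apart. Origin: centre of the disc's underside, on the rail; z up. Tip 36 mm above the origin.
- pin_3: rack pin third from the left: upright aluminium pin of 6 mm diameter, tapered tip, on a black rubber disc 44 mm across and 3 mm thick (a seated spool rests on the disc). Fixed on the rack's rail, a grey metal bar 380 x 66 mm roughly along y, top 16 mm above the table; pins 78 to 98 mm apart. Origin: centre of the disc's underside, on the rail; z up. Tip 36 mm above the origin.
- pin_4: rack pin at the robot's right (-y) end: upright aluminium pin of 6 mm diameter, tapered tip, on a black rubber disc 44 mm across and 3 mm thick (a seated spool rests on the disc). Fixed on the rack's rail, a grey metal bar 380 x 66 mm roughly along y, top 16 mm above the table; pins 78 to 98 mm apart. Origin: centre of the disc's underside, on the rail; z up. Tip 36 mm above the origin.
- winder_base (a point): the hand line winder: an aluminium bed 250 x 100 mm, 150 mm tall overall, with a big spool of line between two uprights and a crank; it is fixed near one end of the rack, to the left (y > 0) or to the right (y < 0). Point: the middle of its bed, on the table. The crank sticks out 106 mm to its +y side.
- reel_centre (a point): a fly reel lying flat among the spools: dark metal drum 78 mm in diameter and 28 mm tall, silver face with small holes and a wooden handle knob reaching 45 mm high, a foot sticking out to 50 mm from its axis. It is to be left where it is. Point: on its axis, 14 mm above the table.

How it is judged:
At the end, for the whole second after the job is handed in: Going along the rack away from the winder, the pins carry the largest, second largest, second smallest and smallest spool: each spool's axis within 10 mm of its pin's, its underside within 4 mm of the pin's rubber disc, upright within 0.1 rad, at rest and released (((world y of winder_base above 0 m and horizontal distance between spool_d_centre and pin_1 below 0.01 m and z of spool_d_centre in the frame of pin_1 below 0.032 m and angle between each of spool_d_centre, spool_c_centre, spool_b_centre, spool_a_centre's own z axis and vertical below 0.1 rad and horizontal distance between spool_c_centre and pin_2 below 0.01 m and z of spool_c_centre in the frame of pin_2 below 0.027 m and horizontal distance between spool_b_centre and pin_3 below 0.01 m and z of spool_b_centre in the frame of pin_3 below 0.022 m and horizontal distance between spool_a_centre and pin_4 below 0.01 m and z of spool_a_centre in the frame of pin_4 below 0.017 m) or (world y of winder_base below 0 m and horizontal distance between spool_d_centre and pin_4 below 0.01 m and z of spool_d_centre in the frame of pin_4 below 0.032 m and angle between each of spool_d_centre, spool_c_centre, spool_b_centre, spool_a_centre's own z axis and vertical below 0.1 rad and horizontal distance between spool_c_centre and pin_3 below 0.01 m and z of spool_c_centre in the frame of pin_3 below 0.027 m and horizontal distance between spool_b_centre and pin_2 below 0.01 m and z of spool_b_centre in the frame of pin_2 below 0.022 m and horizontal distance between spool_a_centre and pin_1 below 0.01 m and z of spool_a_centre in the frame of pin_1 below 0.017 m)) and linear speed of each of spool_a, spool_b, spool_c, spool_d below 0.02 m/s); the robot touches nothing.
It fails at once if the fly reel is moved by more than 20 mm (distance of reel_centre from where it was at the start of the episode above 0.02 m).
It also fails if it takes over 96 s, if anything falls off the work surface, if the arm or the gripper's body presses on something with over 40 N, if the wrist force passes 120 N, or if a joint passes its speed limit or range.

## Working session

There is one attempt and no reset: what is moved stays moved. The work goes in short steps, Python scripts to look and compute and a tool call to move; the robot and the scene stay as the last step left them, time stands still between calls to the robot, and variables do not carry over. Pictures are saved under pics/ and viewed, at most 14 in all, crops included, and the job is handed in when it is done.

Besides the shell and the picture viewer there is one more tool, called as name(argument=value, ...) on one line, values as JSON. arm_command: Moves the arm, as the interface text tells. Shifts and turns lie within -1 to 1; 1 stands for 0.03 m of shift or 6 degrees of turn. Its arguments: {"type":"object","properties":{"moves":{"type":"array","items":{"type":"array"}},"jaw":{"type":"number"},"squeeze":{"type":"number"}},"required":["moves"]}

```bash
mkdir -p pics; cat > h.py <<'E'
import cv2, numpy as np
from plant import bot, optics
def snap(n,f):
    im=cv2.cvtColor(optics.capture(n),cv2.COLOR_RGB2BGR); cv2.imwrite('pics/'+f,im); return im
def ray(n,uv,z):
    c=optics.get_calibration(n);K=np.array(c['mtx'],float);R=cv2.Rodrigues(np.array(c['rvec'],float))[0];t=np.array(c['tvec'],float).ravel()
    p=cv2.undistortPoints(np.array([[uv]],float),K,np.array(c['distortion'],float))[0,0]
    o=-R.T@t;d=R.T@np.array([p[0],p[1],1]);return o+d*(z-o[2])/d[2]
def proj(n,P):
    c=optics.get_calibration(n)
    return cv2.projectPoints(np.array(P,float).reshape(-1,1,3),np.array(c['rvec'],float),np.array(c['tvec'],float),np.array(c['mtx'],float),np.array(c['distortion'],float))[0].reshape(-1,2)
E
python3 - <<'E'
from h import *
for n in('top','scene'):
    im=snap(n,n+'0.png'); c=optics.get_calibration(n);R=cv2.Rodrigues(np.array(c['rvec'],float))[0]
    print(n,-R.T@np.array(c['tvec']).ravel(),R.tolist(),c['mtx'])
im=cv2.imread('pics/top0.png');cv2.imwrite('pics/top0b.png',cv2.resize(im,(800,500)))
print(bot.get_state())
E
```

```text
top [0.40815537 0.03545158 1.21553986] [[0.020707540665179547, -0.9997743600104066, 0.004735696926651052], [-0.9919293290128276, -0.02113723222869135, -0.12501769337926252], [0.1250895839139328, -0.0021086677053430217, -0.9921432101852774]] [[448.59045304   0.         319.67088954]
 [  0.         448.59045304 197.67491322]
 [  0.           0.           1.        ]]
scene [ 1.46323444 -0.35183291  0.83425442] [[0.39519534645506715, 0.9185539151632158, -0.008907473187525106], [0.5667315631908023, -0.2514370277763068, -0.7845984682283836], [-0.7229356634055124, 0.30502151727598503, -0.6199402395191712]] [[491.17039757   0.         321.28488558]
 [  0.         491.17039757 199.66170729]
 [  0.           0.           1.        ]]
{'t': 0.1, 'joint_positions': array([-1.52679390e+00,  2.59295356e-01,  1.53594273e+00, -2.52621389e-05,
        1.34798900e+00, -2.02786944e-01]), 'qvel': array([ 7.09225715e-04, -2.72190522e-03, -2.16787043e-03,  2.32553894e-05,
       -1.54017421e-03,  1.32349701e-03]), 'joint_efforts': array([ 3.01924054e-03, -4.38207364e+01, -2.84643674e+01,  7.19827577e-02,
        3.61535337e-02, -5.77446485e-05]), 'eef_pos': array([ 0.13435994, -0.53284537,  0.21789966]), 'ee_rot': array([-8.15617540e-04,  9.92395854e-01,  1.23084524e-01,  5.25346365e-05]), 'force': array([ 0.72697473,  0.27526031, -0.27994072]), 'torque': array([-0.01534007,  0.0007403 , -0.04865888]), 'finger_force': 0.0, 'width': 0.09269280819702426}
```

View pics/top0b.png

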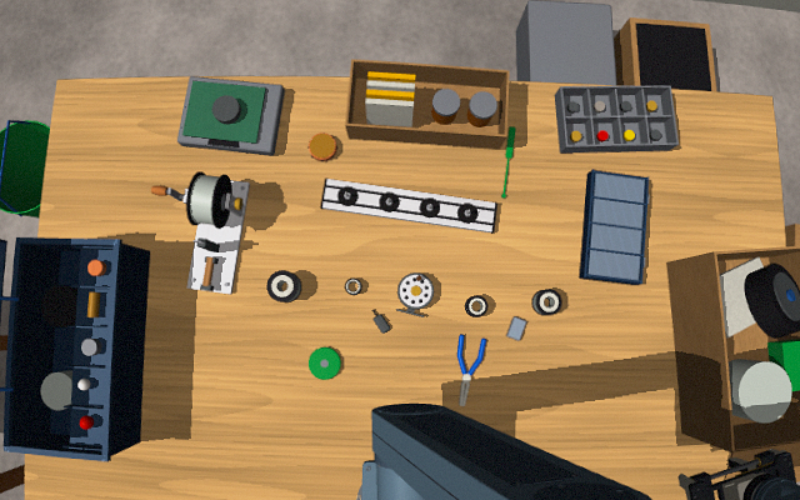

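View pics/scene0.png

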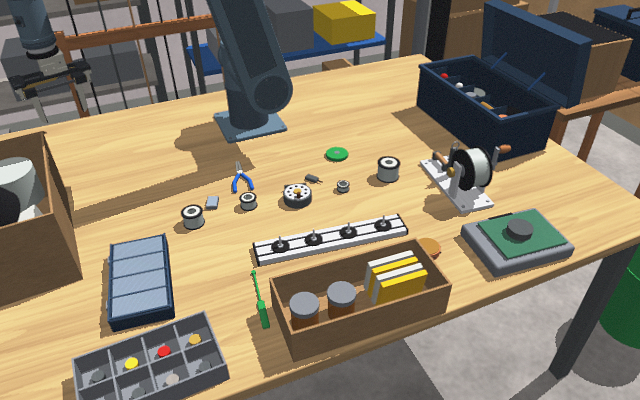

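The winder is on the left (+y), so d goes on pin_1. In the enlarged top view the spools are d≈(284,286), a≈(353,286), b≈(477,306) and c≈(548,301), with the reel at (415,291). The pins run from (347,196) to (467,213).

```bash
python3 - <<'E'
import cv2
im=cv2.imread('pics/top0.png')
cv2.imwrite('pics/c1.png',cv2.resize(im[210:270,200:460],(780,180),interpolation=cv2.INTER_CUBIC))
a=cv2.resize(im[135:190,250:405],(775,275),interpolation=cv2.INTER_CUBIC)
b=cv2.resize(im[210:265,205:360],(775,275),interpolation=cv2.INTER_CUBIC)
import numpy as np
cv2.imwrite('pics/c1.png',np.vstack([a,b]))
c=cv2.resize(im[215:270,305:460],(775,275),interpolation=cv2.INTER_CUBIC)
cv2.imwrite('pics/c2.png',c)
E
```

```text
(no output)
```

View pics/c1.png

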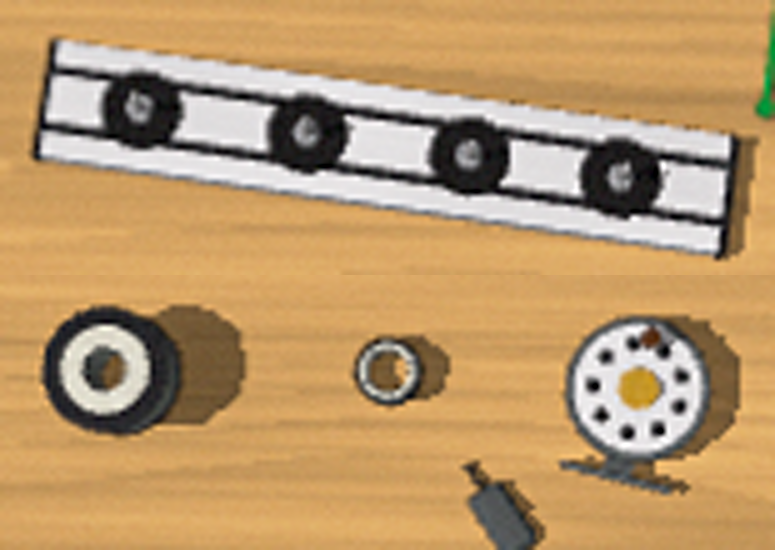

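View pics/c2.png

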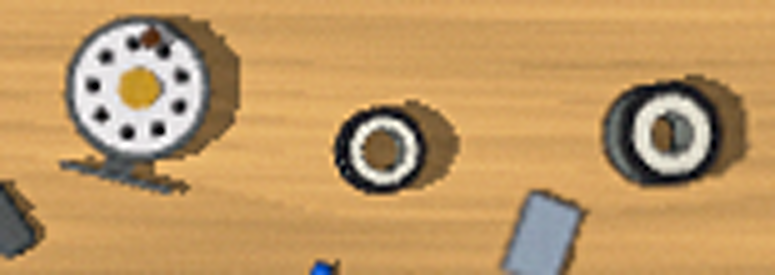

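```bash
python3 - <<'E'
from h import *
def g(u0,v0,x,y,z): return ray('top',(u0+(x+.5)/5-.5,v0+(y+.5)/5-.5),z)[:2].round(4)
P=[g(250,135,*q,.019) for q in((142,110),(308,133),(470,156),(620,178))]
S={'d':g(205,210,104,93.5,.05),'a':g(205,210,388,96,.02),'b':g(305,215,381,149,.03),'c':g(305,215,670,132,.04),'reel':g(205,210,637,113,.028)}
print(P,[np.linalg.norm(P[i]-P[i+1]) for i in range(3)]);print(S)
# reel knob, foot
print('knob',g(205,210,651,62,.045),'foot',g(205,210,565,188,.01),g(205,210,685,212,.01))
# scene prediction
print('scene pins disc top',proj('scene',[[*p,.019] for p in P]).round(1).tolist())
for k,z in zip('abcd',(.02,.03,.04,.05)): print(k,proj('scene',[*S[k],z]).round(1))
im=cv2.imread('pics/scene0.png')
cv2.imwrite('pics/s1.png',np.vstack([cv2.resize(im[205:270,245:415],(800,306),interpolation=cv2.INTER_CUBIC),cv2.resize(im[150:235,170:410],(800,283),interpolation=cv2.INTER_CUBIC)]))
E
```

```text
[array([0.6694, 0.1487]), array([0.6584, 0.058 ]), array([ 0.6476, -0.0303]), array([ 0.6374, -0.112 ])] [np.float64(0.09136459927127137), np.float64(0.08895802380898533), np.float64(0.08233425775459446)]
{'d': array([0.4693, 0.2772]), 'a': array([0.4732, 0.131 ]), 'b': array([ 0.4367, -0.131 ]), 'c': array([ 0.4479, -0.2832]), 'reel': array([ 0.4666, -0.0016])}
knob [ 0.4925 -0.0079] foot [0.4265 0.0357] [ 0.415  -0.0288]
scene pins disc top [[382.3, 225.1], [347.9, 232.3], [313.2, 239.4], [280.0, 246.1]]
a [[342.6 184. ]]
b [[247.9 197.3]]
c [[191.5 211.6]]
d [[388.7 162.4]]
```

View pics/s1.png

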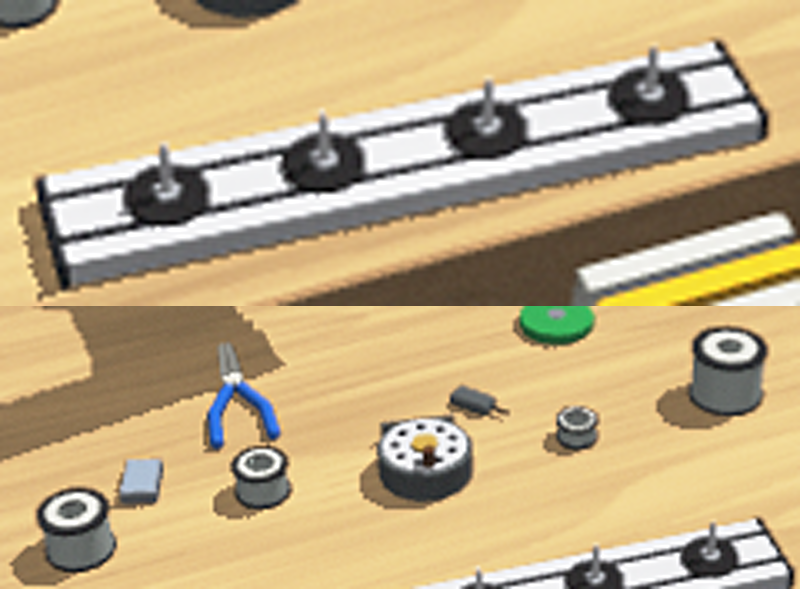

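arm_command(moves=[[[0.87,0.69,-0.33],0.96],[[0.87,0.69,-0.33],0.96],[[0.87,0.69,-0.33],0.96],[[0.87,0.69,-0.33],0.96],[[0.87,0.69,-0.33],0.96],[[0.87,0.69,-0.33],0.96],[[0.87,0.69,-0.33],0.96],[[0.87,0.69,-0.33],0.96]], jaw=0, squeeze=20)

```text
t: 0.77
eef_pos: [0.3441, -0.3663, 0.1388]
ee_rot: [-0.0, 0.864, 0.504, 0.0]
force: [-0.9, 0.2, -1.1]
width: 0.0932
finger_force: 0.0
```

arm_command(moves=[[[0.87,0.69,-0.33],0.96],[[0.87,0.69,-0.33],0.96],[[0.87,0.69,-0.33],0.96],[[0.87,0.69,-0.33],0.96],[[0,0,0],0],[[0,0,0],0],[[0,0,0],0],[[0,0,0],0]])

```text
t: 1.43
eef_pos: [0.447, -0.2858, 0.1001]
ee_rot: [0.0, 0.748, 0.664, -0.0]
force: [-0.0, 0.4, 0.0]
width: 0.0928
finger_force: 0.0
```

arm_command(moves=[[[0.03,0.09,-0.5],0],[[0,0,-0.6],0],[[0,0,-0.6],0],[[0,0,-0.6],0],[[0,0,-0.5],0],[[0,0,-0.33],0],[[0,0,0],0],[[0,0,0],0]])

```text
t: 2.1
eef_pos: [0.448, -0.2829, 0.0061]
ee_rot: [-0.0, 0.748, 0.664, -0.0]
force: [-0.5, 0.0, -0.2]
width: 0.0928
finger_force: 0.0
```

arm_command(moves=[[[0,0,0],0],[[0,0,0],0],[[0,0,0],0],[[0,0,0],0],[[0,0,0],0],[[0,0,0],0],[[0,0,0],0],[[0,0,0],0]], jaw=1)

```text
t: 2.77
eef_pos: [0.4484, -0.2822, 0.0062]
ee_rot: [-0.0, 0.747, 0.664, -0.0]
force: [-1.6, -0.3, 4.7]
width: 0.0566
finger_force: 20.0
```

arm_command(moves=[[[0,0,0.5],0],[[0,0,0.8],0],[[0,0,1],0],[[0,0,0.83],0],[[0.3,0.5,0],0],[[0.5,0.85,0],0],[[0.55,0.9,0],0],[[0.55,0.9,0],0]])

```text
t: 3.43
eef_pos: [0.5059, -0.1869, 0.0999]
ee_rot: [0.0, 0.748, 0.664, 0.0]
force: [0.4, -0.8, -0.2]
width: 0.0565
finger_force: 20.0
```

arm_command(moves=[[[0.55,0.9,0],0],[[0.55,0.9,0],0],[[0.55,0.9,0],0],[[0.55,0.9,0],0],[[0.55,0.9,0],0],[[0.55,0.9,0],0],[[0.55,0.9,0],0],[[0.55,0.9,0],0]])

```text
t: 4.1
eef_pos: [0.638, 0.0299, 0.0994]
ee_rot: [-0.0, 0.747, 0.664, -0.0]
force: [0.1, -0.8, -0.0]
width: 0.0564
finger_force: 20.0
```

arm_command(moves=[[[0.4,0.65,0],0],[[0.3,0.3,0],0],[[0,0,0],0],[[0,0,0],0],[[0,0,0],0],[[0,0,0],0],[[0,0,0],0],[[0,0,0],0]])

```text
t: 4.77
eef_pos: [0.6582, 0.0558, 0.1]
ee_rot: [0.0, 0.748, 0.664, -0.0]
force: [0.4, 0.7, -0.7]
width: 0.0566
finger_force: 20.0
```

arm_command(moves=[[[0,0.07,0],0],[[0,0,-0.4],0],[[0,0,-0.4],0],[[0,0,-0.4],0],[[0,0,-0.4],0],[[0,0,-0.4],0],[[0,0,-0.4],0],[[0,0,-0.05],0]])

```text
t: 5.43
eef_pos: [0.6579, 0.0589, 0.0241]
ee_rot: [-0.001, 0.747, 0.664, -0.001]
force: [-1.2, 0.8, 2.5]
width: 0.0564
finger_force: 20.0
```

```bash
python3 - <<'E'
from h import *
im=snap('scene','p1.png');cv2.imwrite('pics/p1c.png',cv2.resize(im[140:270,240:420],(792,572),interpolation=cv2.INTER_CUBIC))
E
```

```text
(no output)
```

View pics/p1c.png

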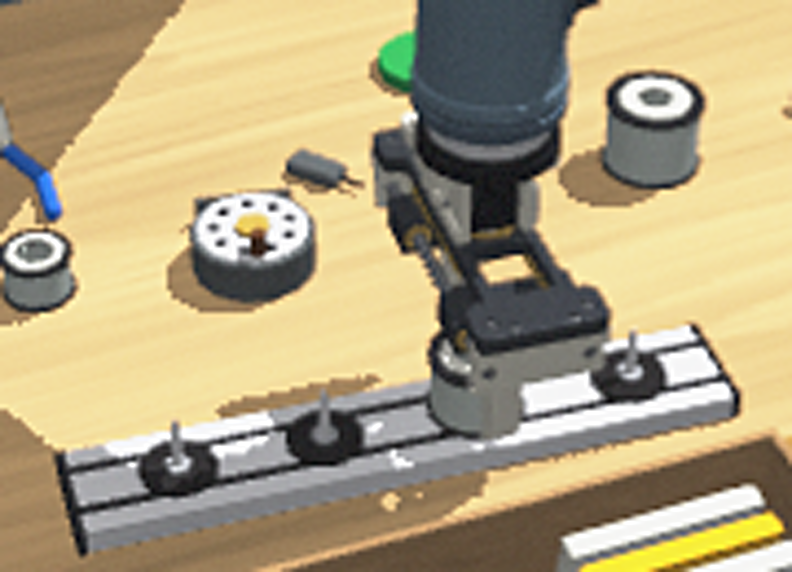

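The c spool sits on the disc of pin 2 with light contact. I'll release it, rise and go to b.

arm_command(moves=[[[0,0,0],0],[[0,0,0],0],[[0,0,0],0],[[0,0,0],0],[[0,0,0],0],[[0,0,0],0],[[0,0,0],0],[[0,0,0],0]], jaw=0.2)

```text
t: 6.15
eef_pos: [0.6585, 0.0589, 0.0265]
ee_rot: [0.0, 0.747, 0.664, 0.0]
force: [0.5, 0.0, -0.4]
width: 0.0747
finger_force: 0.0
```

arm_command(moves=[[[0,0,0.5],0],[[0,0,0.8],0],[[0,0,0.8],0],[[0,0,0.4],0],[[-0.5,-0.4,0],0],[[-0.8,-0.7,0],0],[[-0.8,-0.7,0],0],[[-0.8,-0.7,0],0]])

```text
t: 6.82
eef_pos: [0.5703, -0.0165, 0.1011]
ee_rot: [0.0, 0.747, 0.665, -0.0]
force: [0.5, -0.5, 0.4]
width: 0.0741
finger_force: 0.0
```

arm_command(moves=[[[-0.8,-0.7,0],0],[[-0.8,-0.7,0],0],[[-0.8,-0.7,0],0],[[-0.8,-0.7,0],0],[[-0.7,-0.6,0],0],[[-0.5,-0.4,0],0],[[0,0,0],0],[[0,0,0],0]])

```text
t: 7.48
eef_pos: [0.4393, -0.1306, 0.1015]
ee_rot: [0.0, 0.748, 0.663, 0.0]
force: [0.8, -0.5, 0.4]
width: 0.0743
finger_force: 0.0
```

arm_command(moves=[[[-0.09,-0.01,-0.5],0],[[0,0,-0.6],0],[[0,0,-0.6],0],[[0,0,-0.6],0],[[0,0,-0.5],0],[[0,0,-0.38],0],[[0,0,0],0],[[0,0,0],0]])

```text
t: 8.15
eef_pos: [0.4372, -0.1296, 0.0055]
ee_rot: [-0.001, 0.747, 0.665, -0.0]
force: [-1.1, -0.2, 1.6]
width: 0.0743
finger_force: 0.0
```

arm_command(moves=[[[0,0,0],0],[[0,0,0],0],[[0,0,0],0],[[0,0,0],0],[[0,0,0],0],[[0,0,0],0],[[0,0,0],0],[[0,0,0],0]], jaw=1)

```text
t: 8.82
eef_pos: [0.437, -0.1306, 0.0064]
ee_rot: [0.0, 0.747, 0.664, 0.0]
force: [-1.5, 0.6, 6.6]
width: 0.0468
finger_force: 20.0
```

arm_command(moves=[[[0,0,0.5],0],[[0,0,0.8],0],[[0,0,1],0],[[0,0,0.83],0],[[0.4,0.2,0],0],[[0.7,0.34,0],0],[[0.8,0.38,0],0],[[0.8,0.38,0],0]])

```text
t: 9.48
eef_pos: [0.5185, -0.0912, 0.1001]
ee_rot: [0.0, 0.748, 0.664, 0.0]
force: [0.6, -0.9, -0.0]
width: 0.0466
finger_force: 20.0
```

arm_command(moves=[[[0.8,0.38,0],0],[[0.8,0.38,0],0],[[0.8,0.38,0],0],[[0.8,0.38,0],0],[[0.7,0.32,0],0],[[0.42,0.2,0],0],[[0,0,0],0],[[0,0,0],0]])

```text
t: 10.15
eef_pos: [0.6471, -0.03, 0.099]
ee_rot: [-0.0, 0.747, 0.665, -0.0]
force: [-1.1, -0.0, -1.8]
width: 0.0462
finger_force: 20.0
```

Next: lower, release, rise and head for a.

arm_command(moves=[[[0.02,0,0],0],[[0,0,-0.4],0],[[0,0,-0.4],0],[[0,0,-0.4],0],[[0,0,-0.4],0],[[0,0,-0.4],0],[[0,0,-0.4],0],[[0,0,-0.05],0]])

```text
t: 10.82
eef_pos: [0.6473, -0.0303, 0.0241]
ee_rot: [-0.001, 0.747, 0.664, -0.001]
force: [-0.6, -0.6, 3.5]
width: 0.046
finger_force: 20.0
```

arm_command(moves=[[[0,0,0],0],[[0,0,0],0],[[0,0,0],0],[[0,0,0],0],[[0,0,0],0],[[0,0,0],0],[[0,0,0],0],[[0,0,0],0]], jaw=0.3)

```text
t: 11.48
eef_pos: [0.648, -0.0302, 0.0265]
ee_rot: [0.0, 0.747, 0.664, 0.0]
force: [0.3, -0.0, 0.1]
width: 0.0649
finger_force: 0.0
```

arm_command(moves=[[[0,0,0.5],0],[[0,0,0.8],0],[[0,0,0.8],0],[[0,0,0.4],0],[[-0.5,0.45,0],0],[[-0.8,0.73,0],0],[[-0.8,0.73,0],0],[[-0.8,0.73,0],0]])

```text
t: 12.15
eef_pos: [0.5598, 0.0495, 0.1011]
ee_rot: [-0.0, 0.748, 0.664, -0.0]
force: [0.4, 0.3, -0.6]
width: 0.0648
finger_force: 0.0
```

arm_command(moves=[[[-0.8,0.73,0],0],[[-0.8,0.73,0],0],[[-0.6,0.55,0],0],[[-0.5,0.5,0],0],[[-0.2,0.2,0],0],[[0,0,0],0],[[0,0,0],0],[[0,0,0],0]])

```text
t: 12.82
eef_pos: [0.4753, 0.1296, 0.1015]
ee_rot: [0.001, 0.748, 0.664, 0.0]
force: [-1.2, -0.3, -0.8]
width: 0.0653
finger_force: 0.0
```

arm_command(moves=[[[-0.07,0.05,-0.5],0],[[0,0,-0.6],0],[[0,0,-0.6],0],[[0,0,-0.6],0],[[0,0,-0.5],0],[[0,0,-0.44],0],[[0,0,0],0],[[0,0,0],0]])

```text
t: 13.48
eef_pos: [0.4723, 0.1309, 0.0035]
ee_rot: [-0.0, 0.748, 0.664, -0.001]
force: [0.1, 0.4, 0.4]
width: 0.0647
finger_force: 0.0
```

arm_command(moves=[[[0,0,0],0],[[0,0,0],0],[[0,0,0],0],[[0,0,0],0],[[0,0,0],0],[[0,0,0],0],[[0,0,0],0],[[0,0,0],0]], jaw=1)

```text
t: 14.15
eef_pos: [0.4723, 0.1318, 0.0047]
ee_rot: [0.0, 0.747, 0.664, 0.0]
force: [-1.3, -0.3, 4.6]
width: 0.0361
finger_force: 20.0
```

arm_command(moves=[[[0,0,0.5],0],[[0,0,0.8],0],[[0,0,1],0],[[0,0,0.9],0],[[0.3,-0.4,0],0],[[0.55,-0.8,0],0],[[0.6,-0.9,0],0],[[0.6,-0.9,0],0]])

```text
t: 14.82
eef_pos: [0.5337, 0.0412, 0.1004]
ee_rot: [0.0, 0.747, 0.665, 0.0]
force: [-0.1, 0.9, -0.5]
width: 0.0361
finger_force: 20.0
```

arm_command(moves=[[[0.6,-0.9,0],0],[[0.6,-0.9,0],0],[[0.6,-0.9,0],0],[[0.6,-0.9,0],0],[[0.6,-0.8,0],0],[[0.45,-0.72,0],0],[[0,0,0],0],[[0,0,0],0]])

```text
t: 15.48
eef_pos: [0.6368, -0.1129, 0.0992]
ee_rot: [-0.001, 0.748, 0.664, -0.0]
force: [0.3, 0.9, 0.3]
width: 0.0363
finger_force: 20.0
```

arm_command(moves=[[[0.02,0.03,0],0],[[0,0,-0.4],0],[[0,0,-0.4],0],[[0,0,-0.4],0],[[0,0,-0.4],0],[[0,0,-0.4],0],[[0,0,-0.4],0],[[0,0,-0.12],0]])

```text
t: 16.15
eef_pos: [0.6365, -0.1104, 0.023]
ee_rot: [-0.001, 0.747, 0.664, -0.001]
force: [-7.3, 2.5, 22.8]
width: 0.0364
finger_force: 20.0
```

arm_command(moves=[[[0,0,0],0],[[0,0,0],0],[[0,0,0],0],[[0,0,0],0],[[0,0,0],0],[[0,0,0],0],[[0,0,0],0],[[0,0,0],0]], jaw=0)

```text
t: 16.82
eef_pos: [0.6375, -0.1109, 0.0246]
ee_rot: [0.0, 0.747, 0.664, 0.0]
force: [0.5, -0.3, 0.2]
width: 0.085
finger_force: 0.0
```

arm_command(moves=[[[0,0,0.5],0],[[0,0,0.8],0],[[0,0,0.8],0],[[0,0,0.5],0],[[-0.2,0.5,0],0],[[-0.35,0.85,0],0],[[-0.4,0.9,0],0],[[-0.4,0.9,0],0]])

```text
t: 17.48
eef_pos: [0.5951, -0.0147, 0.1012]
ee_rot: [-0.001, 0.748, 0.664, -0.0]
force: [0.8, 0.4, 0.6]
width: 0.0928
finger_force: 0.0
```

arm_command(moves=[[[-0.4,0.9,0],0],[[-0.4,0.9,0],0],[[-0.4,0.9,0],0],[[-0.4,0.9,0],0],[[-0.4,0.9,0],0],[[-0.4,0.9,0],0],[[-0.4,0.9,0],0],[[-0.4,0.9,0],0]])

```text
t: 18.15
eef_pos: [0.4984, 0.2013, 0.1014]
ee_rot: [-0.001, 0.747, 0.664, -0.001]
force: [-0.3, 0.3, -0.8]
width: 0.0932
finger_force: 0.0
```

arm_command(moves=[[[-0.4,0.9,0],0],[[-0.4,0.9,0],0],[[-0.25,0.65,0],0],[[0,0.2,0],0],[[0,0,0],0],[[0,0,0],0],[[0,0,0],0],[[0,0,0],0]])

```text
t: 18.82
eef_pos: [0.4698, 0.278, 0.1023]
ee_rot: [0.0, 0.748, 0.664, -0.0]
force: [-0.2, 0.3, -0.1]
width: 0.0931
finger_force: 0.0
```

arm_command(moves=[[[-0.02,-0.03,-0.5],0],[[0,0,-0.6],0],[[0,0,-0.6],0],[[0,0,-0.6],0],[[0,0,-0.5],0],[[0,0,-0.38],0],[[0,0,0],0],[[0,0,0],0]])

```text
t: 19.48
eef_pos: [0.4689, 0.2772, 0.0067]
ee_rot: [-0.0, 0.748, 0.664, -0.001]
force: [0.3, -0.4, 0.1]
width: 0.0929
finger_force: 0.0
```

arm_command(moves=[[[0,0,0],0],[[0,0,0],0],[[0,0,0],0],[[0,0,0],0],[[0,0,0],0],[[0,0,0],0],[[0,0,0],0],[[0,0,0],0]], jaw=1, squeeze=25)

```text
t: 20.15
eef_pos: [0.4687, 0.2783, 0.0077]
ee_rot: [-0.0, 0.747, 0.664, 0.0]
force: [-1.9, -1.0, 6.3]
width: 0.0662
finger_force: 24.9
```

```bash
python3 - <<'E'
from h import *
im=snap('scene','p2.png');cv2.imwrite('pics/p2c.png',cv2.resize(im[140:270,240:420],(792,572),interpolation=cv2.INTER_CUBIC))
E
```

```text
(no output)
```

View pics/p2c.png

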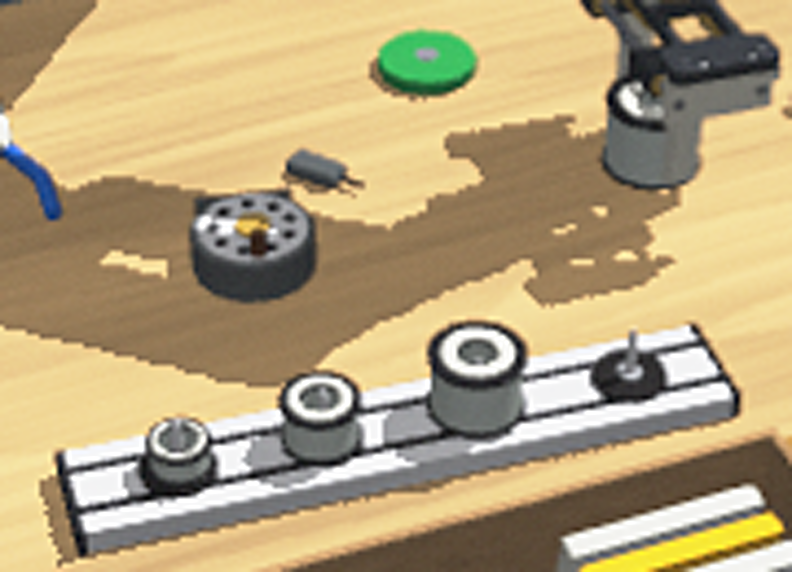

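The spools a, b and c sit flat on pins 4, 3 and 2, and d is in the grip. Taking d to pin 1.

arm_command(moves=[[[0,0,0.5],0],[[0,0,0.8],0],[[0,0,1],0],[[0,0,0.83],0],[[0.4,-0.26,0],0],[[0.7,-0.45,0],0],[[0.8,-0.52,0],0],[[0.8,-0.52,0],0]])

```text
t: 20.87
eef_pos: [0.5505, 0.2248, 0.1]
ee_rot: [-0.0, 0.747, 0.665, -0.0]
force: [-0.1, 0.2, -2.6]
width: 0.0662
finger_force: 24.9
```

arm_command(moves=[[[0.8,-0.52,0],0],[[0.8,-0.52,0],0],[[0.8,-0.52,0],0],[[0.8,-0.52,0],0],[[0.5,-0.32,0],0],[[0.28,-0.17,0],0],[[0,0,0],0],[[0,0,0],0]])

```text
t: 21.53
eef_pos: [0.6685, 0.1483, 0.0995]
ee_rot: [-0.001, 0.748, 0.664, -0.001]
force: [0.3, -0.1, -2.7]
width: 0.0661
finger_force: 24.9
```

arm_command(moves=[[[0.03,0.01,0],0],[[0,0,-0.4],0],[[0,0,-0.4],0],[[0,0,-0.4],0],[[0,0,-0.4],0],[[0,0,-0.4],0],[[0,0,-0.4],0],[[0,0,-0.04],0]])

```text
t: 22.2
eef_pos: [0.6696, 0.1489, 0.0257]
ee_rot: [-0.001, 0.747, 0.664, -0.001]
force: [-0.6, 0.5, -2.8]
width: 0.066
finger_force: 24.9
```

arm_command(moves=[[[0,0,0],0],[[0,0,0],0],[[0,0,0],0],[[0,0,0],0],[[0,0,0],0],[[0,0,0],0],[[0,0,0],0],[[0,0,0],0]], jaw=0)

```text
t: 22.87
eef_pos: [0.6702, 0.1488, 0.028]
ee_rot: [0.0, 0.747, 0.664, 0.0]
force: [0.5, 0.0, -0.4]
width: 0.0928
finger_force: 0.0
```

arm_command(moves=[[[0,0,0.5],0],[[0,0,0.8],0],[[0,0,0.8],0],[[0,0,0.8],0],[[-0.4,0,0.2],0],[[-0.8,0,0],0],[[-0.8,0,0],0],[[-0.8,0,0],0]])

```text
t: 23.53
eef_pos: [0.5854, 0.1488, 0.1211]
ee_rot: [0.0, 0.748, 0.664, 0.0]
force: [-0.3, -0.2, 0.1]
width: 0.0927
finger_force: 0.0
```

arm_command(moves=[[[-0.8,0,0],0],[[-0.8,0,0],0],[[-0.8,0,0],0],[[-0.6,0,0],0],[[-0.3,0,0],0],[[0,0,0],0],[[0,0,0],0],[[0,0,0],0]])

```text
t: 24.2
eef_pos: [0.4887, 0.1488, 0.1212]
ee_rot: [0.001, 0.748, 0.664, 0.001]
force: [0.2, -0.1, -0.4]
width: 0.093
finger_force: 0.0
```

```bash
python3 - <<'E'
from h import *
im=snap('scene','p3.png');im2=snap('top','t3.png')
cv2.imwrite('pics/p3c.png',np.vstack([cv2.resize(im[185:265,240:420],(675,300),interpolation=cv2.INTER_CUBIC),cv2.resize(im2[130:200,245:402],(675,300),interpolation=cv2.INTER_CUBIC)]))
E
```

```text
(no output)
```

View pics/p3c.png

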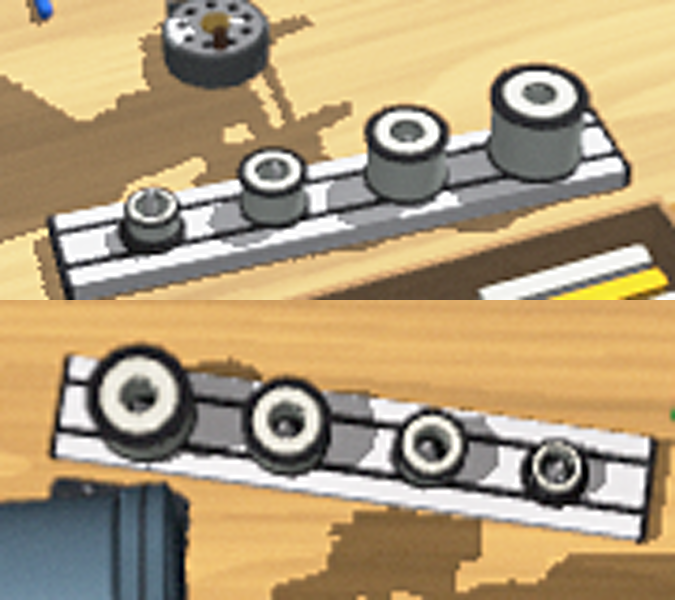

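All four spools are seated upright on their pins in descending size from the winder, the reel is where it was, and the gripper is clear.

```bash
python3 -c "
from plant import bot
print(bot.job_done())"
```

```text
the job is handed in; nothing more can be done
None
```

I put all four spools on the rack pins in size order, with the largest on pin 1 next to the winder and the smallest on pin 4. In the last pictures all four sat flat and upright and the fly reel had not moved, and I handed the job in at about 24 s; no verdict was returned.

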